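# Hang the teething ring on the free branch of the turning tree

### The arm

A 7-joint arm with a two-finger parallel gripper is mounted at the origin on the work surface. World frame = base frame: x ahead of the robot, y to its left, z up, the work surface at z = 0. Lengths are in mm, angles in rad, forces in N, time in s.
With the tool pointing down it reaches from about 400 to 850 mm from the base axis. Payload 4.5 kg.
Tool frame: the origin (TCP) lies between the finger pads; the fingertips stand 17 mm ahead of it and the grasp point (between the pads) lies 2 mm behind it (r.tips_ahead is the z of the fingertips in the tool frame, in mm); z points along the fingers, y is the line along which they close (so a half turn about z gives the same grasp; the last joint's range is limited). The gripper opens to 85 mm and grips with 20 to 120 N. Pads are 22 mm wide; open, the fingers measure 114 mm over their backs; the gripper's body (76 mm by 85 mm) begins 54 mm behind the grasp point. The pads swing forward as they close: fully open they stand 13 mm farther back than shut.
Start: joints at [-1.135, 0.689, -0.195, 1.565, 0.157, 0.902, -0.215], TCP at [244.405, 575.255, 248.317] pointing down, gripper open.
Joint ranges: [-3.01, 3.01], [-0.46, 2.08], [-1.47, 1.51], [0.13, 2.56], [-1, 4.14], [0.04, 2.09], [-2.66, 2.66]. Speed limits (rad/s): [2.57, 2.57, 3.14, 3.14, 3.14, 3.14, 3.14].

### API

Orientations are given as a unit quaternion [w, x, y, z].
In Python, from workcell import r gives the robot as it stands.
- The arm moves only by the tool send_rows, never from a script. Its argument "rows" is a list of rows, each a list of 3 entries, a list of its own where there are three numbers: the turn, a rotation vector about the world's x, y, z in degrees, then the shift along the world's x, y, z in m, then the opening, from 0 (shut) to 1 (fully open). A call has 1 to 8 rows; each row shifts and turns the commanded pose from where the row before left it; what a row does not reach is not made up. A row lasts 1/8 s, in which the tool goes at most 62.5 mm and 10.7 degrees, less where a joint would pass 70% of its speed; a pose out of reach is approached as far as the arm can. A call with a gripper value outside its range is refused whole. The fingers move at their own pace and stop on an object; "grip_force" is the grip in N (left out, the last holds). Time passes only in rows, so rows that do not move let the fingers close. It gives the time, the measured TCP pose, the force, the opening and the grip force at its end, in the units of the state.
- r.get_obs(): the state, without advancing time (a new reading comes with each control period).
- r.grab_frame(name): name is "scene" or "side" or "wrist"; returns a dict with "image" (420x560x3 uint8, red, green, blue), "fx", "fy", "cx", "cy" (pixels), "k1" (the pictures are not rectified: a ray, as slopes to the right and down, at radius r is drawn at 1 + k1 r^2 times it, then the intrinsics apply), "position" and "rotation" of the camera in the world; the wrist camera has in their place "T_tool_cam" (4x4, takes a point from camera to tool coordinates, whose origin is the TCP and whose axes are the flange's). Camera axes: x right, y down, z forward; pixel columns grow to the right and rows downward; lengths in mm; the calibration is good to about 2 mm. A picture is of the moment at which its call begins: read the wrist's pose just before it. There is no depth.
- r.hand_in(): hands the job in; it is judged then, once.
The state is a dict: "time_s": time; "joint_pos": joint angles; "dq": joint speeds; "tau": joint torques, N m; "ee_pos": TCP position; "tcp_rot": TCP orientation; "ft_force": force on the tool from outside, world axes, zero at the start; "ft_torque": the same for the moment, N m; "opening": finger opening in mm; "grip_force": force on a finger pad.
Only numpy, scipy, OpenCV 4.12 (cv2) and the standard library are available. Lean on these libraries where they do the work, as an engineer would, in place of code of your own. Each camera call takes 0.05 s, during which the arm holds its last target. There are 200 camera calls.

### The job

Turn the hanging tree until its free branch points straight to the front of its foot, then put the teething ring over that branch, holding it centred on the branch press it squarely back against the springy rubber pad with a steady push of about 12 N for half a second, and let it down to hang freely on the branch behind the upturned tip. Be gentle: never push any part of the tree with more than 25 N, and leave the other things where they are.

Things in the scene. Friction and masses are not known exactly. Their poses are not given: they have to be found in the camera images.
- tree (a joint): Turn of the tree about its upright post, rad. 0: free branch points straight to the front of the foot, over the brass mark; positive: turned counterclockwise from above, so the free branch stands to the right of the front, seen from the robot. Range -0.9 to 2.2. Friction only, about 0.22 N m (2 to 3 N at the branch); no spring or click; stays where left.
- hub (a point): On the post's axis at the height of the branches' axes, 165 mm over the table; turns with the tree: the free branch runs along its -x, z up. Post 20 mm thick, its top 25 mm above this point. Four level steel branches, 8 mm thick, 90 degrees apart; the other three carry a key set, cup and rattle, fixed to the tree, hanging to 115 mm below this point and up to 40 mm either side of their branch.
- branch_tip (a point): End of the free branch on its axis, 140 mm from the post's axis; axes as hub. The tip bends up from 130 to 144 mm, its top 12 mm above the axis. On this branch sits a round rubber pad, 48 mm across, on a spring (3 N/mm, no preload, travel 14 mm). Its outer face is 67 to 97 mm from the post's axis: clamped elsewhere every time, not measured, to be found by feel.
- rack: The hanging tree's foot, a dark wooden disc 150 mm across, 18 mm high, fixed to the shelf. Origin: centre of the underside; its -x is its front (brass mark), which roughly faces the robot. It carries the post and branches.
- ring: The silicone teething ring: plain flat ring, 64 mm outer diameter, 38 mm hole, 12 mm thick, 35 to 70 g, standing on edge in the block's slot. Origin: lowest point of its rim, mid thickness; x is the ring's axis (through the hole), z up.
- ring_center (a point): Centre of the ring's hole, axes as ring. At the start 42 mm above the table.
- block: Slotted beech drying block, 60 (x) by 50 (y) by 30 mm high, fixed. Origin: centre of the underside. The slot runs along its y, 15 mm wide, floor 10 mm above the table. The ring stands centred in it, its axis along the block's x, overhanging the block by 7 mm at each end, so it can be gripped from above across its full diameter, along y.
- basket: Bystander: blue plastic basket, open top, 180 x 220 x 80 mm. Origin: centre of the underside.
- cup: Bystander: stainless steel cup in the basket, 72 mm across, 75 mm high. Origin: centre of the underside.
- rattle: Bystander: beechwood dumb-bell rattle lying in the basket, 100 mm long, 36 mm thick. Origin: below its middle.
- jar: Bystander: screw-lid jar, 68 mm across, 100 mm high, in front of the rack. Origin: centre of the underside.
- tin: Bystander: tin can, 74 mm across, 110 mm high, behind the rack on the right. Origin: centre of the underside.
- bowl: Bystander: white plastic bowl, 120 mm across, 45 mm high. Origin: centre of the underside.
- toybrick: Bystander: plain wooden toy brick, 45 mm cube. Origin: centre of the underside.
There are look-alikes about, which are no part of the job. There is more than one size of the ring; the one meant has the size given above.

How it is judged (in metres and radians):
On the way, in this order (a step that is already met when the one before it is completed fails the run):
1. the tree is turned so that the free branch points to the front of the foot (within 0.15 rad) (value of joint tree between -0.15 and 0.15 rad), for 0.3 s.
2. the ring, around the free branch, is pressed against the pad with 7 to 25 N (contact force between ring and rack above 7 N and x of ring_center in the frame of hub between -0.11 and -0.05 m and y of ring_center in the frame of hub between -0.013 and 0.013 m and z of ring_center in the frame of hub between -0.012 and 0.012 m and angle between the x axis of ring_center and the x axis of hub, either way round below 0.25 rad), for 0.4 s.
At the end, for the whole second after the job is handed in: The ring hangs at rest on the free branch, between pad and upturned tip: its centre 10 to 22 mm below the branch's axis, within 12 mm sideways, 50 to 130 mm from the post's axis; the free branch still points to the front of the foot within 0.2 rad (value of joint tree between -0.2 and 0.2 rad and x of ring_center in the frame of hub between -0.13 and -0.05 m and y of ring_center in the frame of hub between -0.012 and 0.012 m and z of ring_center in the frame of hub between -0.022 and -0.01 m and linear speed of ring below 0.03 m/s and contact force between ring and rack above 0.1 N); the robot touches nothing.
It fails at once if the ring is pushed against the tree with more than 25 N (contact force between ring and rack above 25 N).
It fails at once if the gripper pushes the tree with more than 25 N (contact force between any of the fingers, the arm and rack above 25 N).
It fails at once if a bystander is moved by more than 30 mm (distance of any of basket, cup, rattle, jar, tin, bowl, toybrick from where it was at the start of the episode above 0.03 m).
It also fails if it takes over 72 s, if anything falls off the work surface, if the arm or the gripper's body presses on something with over 40 N, if the wrist force passes 120 N, or if a joint passes its speed limit or range.

## Working session

There is one attempt and no reset: what is moved stays moved. The work goes in short steps, Python scripts to look and compute and a tool call to move; the robot and the scene stay as the last step left them, time stands still between calls to the robot, and variables do not carry over. Pictures are saved under pics/ and viewed, at most 10 in all, crops included, and the job is handed in when it is done.

Besides the shell and the picture viewer there is one more tool, called as name(argument=value, ...) on one line, values as JSON. send_rows: Moves the arm, as the interface text tells. Its arguments: {"type":"object","properties":{"rows":{"type":"array"},"grip_force":{"type":"number"}},"required":["rows"]}

```bash
mkdir -p pics; ls; python3 - <<'E'
from workcell import r
import cv2,pickle
o=r.get_obs();print({k:o[k] for k in o})
for n in("scene","side"):
    f=r.grab_frame(n);pickle.dump(f,open(f"pics/{n}0.pkl","wb"))
    cv2.imwrite(f"pics/{n}0.png",cv2.resize(f["image"][:,:,::-1],(800,600),interpolation=cv2.INTER_CUBIC));print(n,{k:v for k,v in f.items() if k!="image"})
E
```

```text
pics
{'time_s': 0.0, 'joint_pos': array([-1.13516864,  0.68997984, -0.19451971,  1.56638393,  0.15729236,
        0.90250855, -0.21512273]), 'dq': array([ 6.21552469e-04,  1.00527374e-03, -1.30516240e-03, -8.16046722e-04,
       -2.02022427e-04,  9.08645150e-05, -6.16442705e-04]), 'tau': array([ 2.96414819e-04, -5.39608026e+01, -1.26671042e+00, -1.58541566e+01,
        9.00313491e-03,  9.44491709e-03, -1.13517959e-05]), 'ee_pos': array([244.22932027, 574.60924904, 247.47612616]), 'tcp_rot': array([-1.23580972e-04,  1.99532322e-01,  9.79890791e-01, -9.35859679e-04]), 'ft_force': array([ 0.15225527, -0.91600956, -0.72001201]), 'ft_torque': array([-0.06666093, -0.0065051 ,  0.01759065]), 'grip_force': 0.0, 'opening': 85.58597015257001}
scene {'fx': 521.399449277634, 'fy': 521.399449277634, 'cx': 278.0788927060744, 'cy': 208.61139828129913, 'k1': -0.003988378068820378, 'position': array([1222.18944594,  499.02780738,  988.79885183]), 'rotation': array([-0.17840566,  0.44548664,  0.81150798, -0.33341846])}
side {'fx': 540.4971307645371, 'fy': 540.4971307645371, 'cx': 265.5638822172171, 'cy': 196.00744544806477, 'k1': -0.09525008815410423, 'position': array([  68.8349726 , -804.63195852, 1054.36480535]), 'rotation': array([-0.36850219,  0.89568544, -0.23142713,  0.09162537])}
```

View pics/scene0.png

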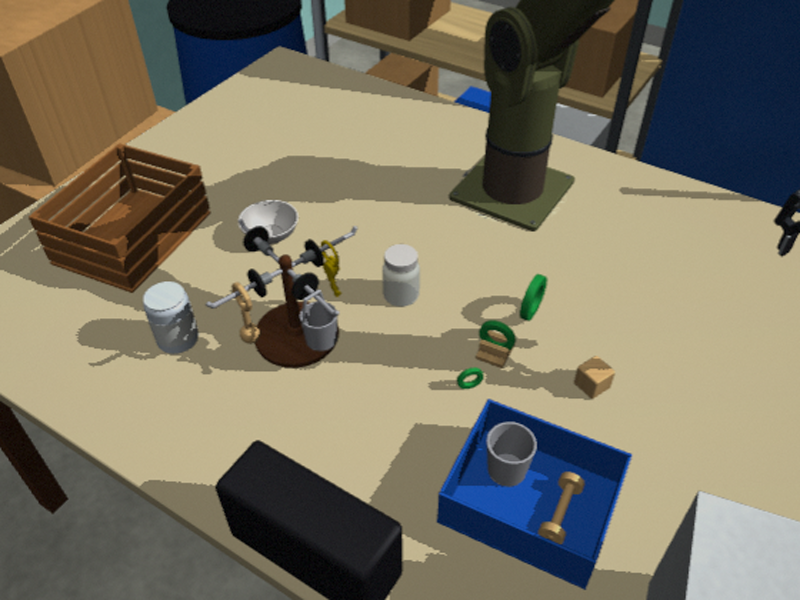

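View pics/side0.png

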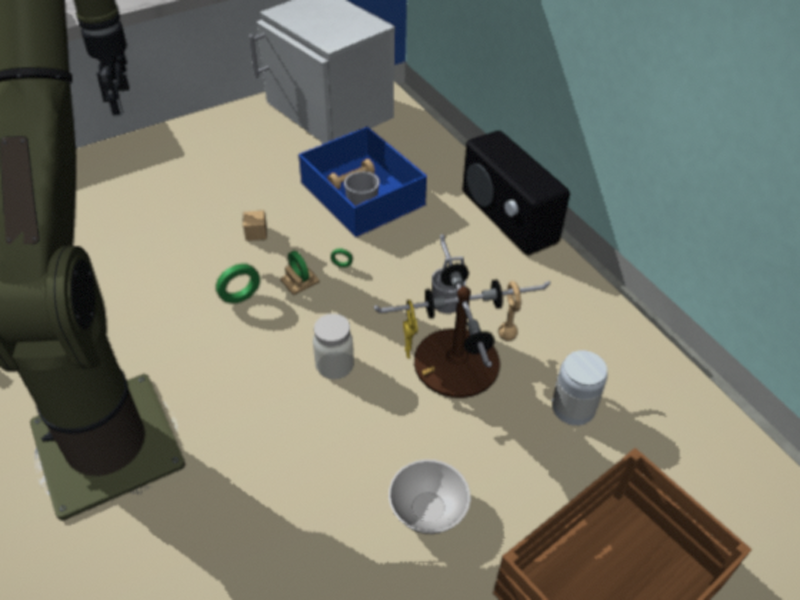

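The tree is at scene (286,260) and side (463,293). Its free branch has no toy and points to side (488,360), well to the right of front, with the brass mark at side (428,371). The ring in its block is at scene (495,340) and side (298,270). The jar is at scene (401,275).

```bash
cat > h.py <<'E'
import numpy as np,pickle,cv2
from scipy.spatial.transform import Rotation as R
from scipy.optimize import least_squares
def q2R(q): q=np.asarray(q); return R.from_quat([q[1],q[2],q[3],q[0]]).as_matrix()
def ray(f,u,v,s=0.7):
    u,v=(u+.5)*s-.5,(v+.5)*s-.5
    d=np.array([(u-f["cx"])/f["fx"],(v-f["cy"])/f["fy"]]);x=d.copy()
    for _ in range(8): x=d/(1+f["k1"]*(x@x))
    return f["position"],f["R"]@np.array([x[0],x[1],1])
def load(p):
    f=pickle.load(open(p,"rb"))
    if "rotation" in f: f["R"]=q2R(f["rotation"])
    return f
def proj(f,P):
    c=f["R"].T@(np.asarray(P,float)-f["position"]);x=c[:2]/c[2];x=x*(1+f["k1"]*(x@x))
    return ((np.array([f["fx"]*x[0]+f["cx"],f["fy"]*x[1]+f["cy"]])+.5)/.7-.5)
def onz(f,u,v,z,s=.7):
    p,d=ray(f,u,v,s);return p+d*(z-p[2])/d[2]
def tri(*obs):
    A=np.zeros((3,3));b=np.zeros(3)
    for f,u,v in obs:
        p,d=ray(f,u,v);d=d/np.linalg.norm(d);M=np.eye(3)-np.outer(d,d);A+=M;b+=M@p
    X=np.linalg.solve(A,b)
    return X,[np.round(proj(f,X)-[u,v],1) for f,u,v in obs]
E
python3 - <<'E'
from h import *
np.set_printoptions(precision=1,suppress=True)
a=load("pics/scene0.pkl");b=load("pics/side0.pkl")
for n,p,q in [("posttop",(287,258),(463,291)),("keytip",(355,230),(377,308)),("rattip",(210,304),(548,286)),("ringtop",(497,321),(298,252)),("jartop",(401,254),(332,327))]:
    print(n,*tri((a,*p),(b,*q)))
for n,q,z in [("free",(489,361),177),("brass",(428,371),18),("brassL",(422,373),18),("foot",(457,358),18),("keytip",(377,306),177),("cuptip",(442,237),177),("rattip",(548,286),177),("toybrick",(255,225),22)]: print(n,onz(b,*q,z)[:2])
print("block scene corners",onz(a,494,354,20),onz(b,300,283,20))
E
```

```text
posttop [ 580.  -131.6  183.2] [array([-1. ,  0.2]), array([-1. , -0.2])]
keytip [451.8 -87.7 169.8] [array([-0.2,  0.1]), array([-0.3, -0.1])]
rattip [ 713.5 -177.9  168.7] [array([-1.2,  0.2]), array([-1.1, -0.1])]
ringtop [431.3 180.   78.8] [array([-0.1,  0.1]), array([-0.1, -0.1])]
jartop [396.9 -31.4  99.7] [array([-0.6,  0.2]), array([-0.6, -0.2])]
free [ 540.6 -264.5]
brass [ 523.7 -134. ]
brassL [ 512.7 -132.7]
foot [ 581.8 -134.3]
keytip [451.  -90.2]
cuptip [623.1  -4.5]
rattip [ 708.9 -184.9]
toybrick [409.4 353. ]
block scene corners [450.5 190.3  20. ] [421.2 159.8  20. ]
```

send_rows(rows=[[[0,0,-5.3],[0.021,-0.0515,0.008],0],[[0,0,-5.3],[0.021,-0.0515,0.008],0],[[0,0,-5.3],[0.021,-0.0515,0.008],0],[[0,0,-5.3],[0.021,-0.0515,0.008],0],[[0,0,-5.3],[0.021,-0.0515,0.008],0],[[0,0,-5.3],[0.021,-0.0515,0.008],0],[[0,0,-5.3],[0.021,-0.0515,0.008],0],[[0,0,-5.3],[0.021,-0.0515,0.008],0]])

```text
time_s: 1.1
ee_pos: [412.7, 161.5, 312.5]
tcp_rot: [-0.0, 0.542, 0.841, -0.0]
ft_force: [1.1, -0.1, -1.0]
opening: 0.1
grip_force: 0.0
```

send_rows(rows=[[[0,0,-5.3],[0.021,-0.0515,0],0],[[0,0,-5.3],[0.021,-0.0515,0],0],[[0,0,-5.3],[0.021,-0.0515,0],0],[[0,0,-5.3],[0.021,-0.0515,0],0],[[0,0,-5.3],[0.021,-0.0515,0],0],[[0,0,-5.3],[0.021,-0.0515,0],0],[[0,0,-5.3],[0.021,-0.0515,0],0],[[0,0,-5.3],[0.021,-0.0515,0],0]])

```text
time_s: 2.1
ee_pos: [580.8, -250.1, 311.9]
tcp_rot: [-0.0, 0.809, 0.588, 0.0]
ft_force: [0.6, -0.3, -0.6]
opening: -0.3
grip_force: 0.0
```

```bash
cat >> h.py <<'E'
def wrist(r,name):
    o=r.get_obs();f=r.grab_frame("wrist")
    T=np.eye(4);T[:3,:3]=q2R(o["tcp_rot"]);T[:3,3]=o["ee_pos"]
    W=T@np.asarray(f["T_tool_cam"]);f["R"]=W[:3,:3];f["position"]=W[:3,3]
    pickle.dump(f,open(f"pics/{name}.pkl","wb"))
    cv2.imwrite(f"pics/{name}.png",cv2.resize(f["image"][:,:,::-1],(800,600),interpolation=cv2.INTER_CUBIC))
    return o,f
def show(r):
    o=r.get_obs();print(round(o["time_s"],2),"p",o["ee_pos"].round(1),"ydir",np.degrees(np.arctan2(*q2R(o["tcp_rot"])[[1,0],1])).round(1),"zax",q2R(o["tcp_rot"])[:,2].round(3),"F",o["ft_force"].round(2),"M",o["ft_torque"].round(2),"op",round(o["opening"],1),"g",round(o["grip_force"],1))
E
python3 - <<'E'
from h import *
from workcell import r
wrist(r,"w1");show(r);print(r.get_obs()["joint_pos"].round(2))
f=load("pics/w1.pkl")
print([proj(f,p).round() for p in [(540,-264,165),(581,-133,190),(523,-134,18)]])
E
```

```text
2.15 p [ 581.5 -259.7  311.8] ydir -18.6 zax [ 0.002 -0.009 -1.   ] F [ 3.44 -7.5   1.58] M [-0.52 -0.29  0.  ] op -0.0 g 0.0
[ 0.22  0.65  0.23  1.46 -0.15  1.04  0.16]
[array([344., 327.]), array([325.,  77.]), array([292., 129.])]
```

View pics/w1.png

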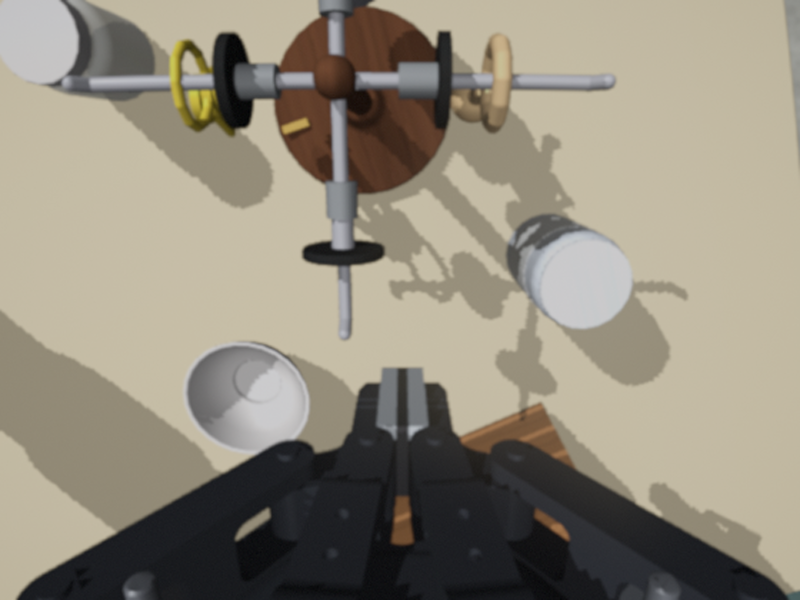

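The free branch runs from post top (335,77) to its tip (345,335). Its pad is at (343,253). The brass mark is at (296,126) on the foot, centred at (363,100).

```bash
python3 - <<'E'
from h import *
from workcell import r
np.set_printoptions(precision=1,suppress=True)
f=load("pics/w1.pkl")
P={n:onz(f,*q,z)[:2] for n,q,z in [("post",(335,77),185),("tip",(345,332),175),("keytip",(70,84),177),("rtip",(610,80),177),("brass",(296,126),18),("foot",(363,100),18),("padface",(343,262),165)]}
for k,v in P.items(): print(k,v)
g=lambda a,b:np.degrees(np.arctan2(*(P[b]-P[a])[::-1]))%360
print(g("post","tip"),g("keytip","rtip")-90+360,g("foot","brass"),np.linalg.norm(P["padface"]-P["post"]))
show(r)
E
```

```text
post [ 585.2 -133.7]
tip [ 542.  -263.9]
keytip [453.5 -90.7]
rtip [ 716.6 -175.6]
brass [ 527.2 -132.5]
foot [ 586.8 -130.8]
padface [ 553.5 -225.7]
251.65655414737415 612.1131083547623 181.6683732652742 97.36108203348427
2.15 p [ 581.5 -259.7  311.8] ydir -18.6 zax [ 0. -0. -1.] F [ 3.4 -7.5  1.6] M [-0.5 -0.3  0. ] op -0.0 g 0.0
```

send_rows(rows=[[[0,0,0],[0.004,-0.009,-0.04],0],[[0,0,0],[0,0,-0.04],0],[[0,0,0],[0,0,-0.04],0],[[0,0,0],[0,0,-0.027],0],[[0,0,0],[0,0,0],0]])

```text
time_s: 2.78
ee_pos: [582.6, -256.6, 162.9]
tcp_rot: [-0.003, 0.808, 0.589, -0.001]
ft_force: [-0.2, 0.5, 0.8]
opening: -0.1
grip_force: 0.0
```

```bash
python3 - <<'E'
from h import *
from workcell import r
show(r)
C=np.array([583,-133])
def T(a,off=18.5,rad=118):
    t=np.radians(a);return C+rad*np.array([np.cos(t),np.sin(t)])+off*np.array([-np.sin(t),np.cos(t)])
cur=np.array([584.4,-257.7])
seq=[(252,30),(252,24),(252,20),(251,18.5),(248,18.5)]+[(a,18.5) for a in range(244,187,-4)]+[(186,18.5),(184,18.5),(183,18.5)]
a0=252
for a,o in seq:
    p=T(a,o);d=p-cur;print(a,[[0,0,a-a0],[round(d[0]/1e3,4),round(d[1]/1e3,4),0],0]);cur=cur+np.round(d,1);a0=a
E
```

```text
2.77 p [ 582.6 -256.6  162.9] ydir -17.8 zax [-0.005  0.002 -1.   ] F [-0.17  0.53  0.84] M [-0.01 -0.02 -0.04] op -0.1 g 0.0
252 [[0, 0, 0], [np.float64(-0.0093), np.float64(0.0032), 0], 0]
252 [[0, 0, 0], [np.float64(-0.0057), np.float64(0.0019), 0], 0]
252 [[0, 0, 0], [np.float64(-0.0038), np.float64(0.0012), 0], 0]
251 [[0, 0, -1], [np.float64(-0.0035), np.float64(0.0008), 0], 0]
248 [[0, 0, -3], [np.float64(-0.0062), np.float64(0.0013), 0], 0]
244 [[0, 0, -4], [np.float64(-0.008), np.float64(0.0021), 0], 0]
240 [[0, 0, -4], [np.float64(-0.0079), np.float64(0.0028), 0], 0]
236 [[0, 0, -4], [np.float64(-0.0076), np.float64(0.0032), 0], 0]
232 [[0, 0, -4], [np.float64(-0.0075), np.float64(0.0038), 0], 0]
228 [[0, 0, -4], [np.float64(-0.0071), np.float64(0.0043), 0], 0]
224 [[0, 0, -4], [np.float64(-0.0068), np.float64(0.0048), 0], 0]
220 [[0, 0, -4], [np.float64(-0.0065), np.float64(0.0053), 0], 0]
216 [[0, 0, -4], [np.float64(-0.0061), np.float64(0.0057), 0], 0]
212 [[0, 0, -4], [np.float64(-0.0057), np.float64(0.0061), 0], 0]
208 [[0, 0, -4], [np.float64(-0.0052), np.float64(0.0065), 0], 0]
204 [[0, 0, -4], [np.float64(-0.0048), np.float64(0.0068), 0], 0]
200 [[0, 0, -4], [np.float64(-0.0043), np.float64(0.0072), 0], 0]
196 [[0, 0, -4], [np.float64(-0.0037), np.float64(0.0074), 0], 0]
192 [[0, 0, -4], [np.float64(-0.0033), np.float64(0.0077), 0], 0]
188 [[0, 0, -4], [np.float64(-0.0027), np.float64(0.0079), 0], 0]
186 [[0, 0, -2], [np.float64(-0.0011), np.float64(0.004), 0], 0]
184 [[0, 0, -2], [np.float64(-0.001), np.float64(0.004), 0], 0]
183 [[0, 0, -1], [np.float64(-0.0005), np.float64(0.002), 0], 0]
```

send_rows(rows=[[[0,0,0],[-0.0093,0.0032,0],0],[[0,0,0],[-0.0057,0.0019,0],0],[[0,0,0],[-0.0038,0.0012,0],0],[[0,0,-1],[-0.0035,0.0008,0],0],[[0,0,-3],[-0.0062,0.0013,0],0]])

```text
time_s: 3.4
ee_pos: [557.0, -249.8, 166.0]
tcp_rot: [0.001, 0.829, 0.559, 0.001]
ft_force: [2.0, -0.0, 2.0]
opening: 0.2
grip_force: 1.0
```

```bash
python3 - <<'E'
from h import *
from workcell import r
show(r)
b=load("pics/side0.pkl");w=load("pics/w1.pkl")
for f,q in((b,(584,368)),(w,(582,282))):
    p=onz(f,*q,110);print(p,np.linalg.norm(p[:2]-[583,-133]))
E
```

```text
3.4 p [ 557.  -249.8  166. ] ydir -22.0 zax [ 0.003 -0.001 -1.   ] F [ 1.98 -0.02  2.02] M [-0.1  -0.36 -0.01] op 0.2 g 1.0
[ 697.82041536 -307.5491919   110.        ] 208.92857194287106
[ 700.18437054 -302.43576384  110.        ] 206.011297662018
```

Contact is light at about 2 N, and the tin is out of the sweep. I'll carry on turning.

send_rows(rows=[[[0,0,-4],[-0.008,0.0021,0],0],[[0,0,-4],[-0.0079,0.0028,0],0],[[0,0,-4],[-0.0076,0.0032,0],0],[[0,0,-4],[-0.0075,0.0038,0],0],[[0,0,-4],[-0.0071,0.0043,0],0],[[0,0,-4],[-0.0068,0.0048,0],0],[[0,0,-4],[-0.0065,0.0053,0],0],[[0,0,-4],[-0.0061,0.0057,0],0]])

```text
time_s: 4.4
ee_pos: [498.9, -217.9, 165.8]
tcp_rot: [0.001, 0.951, 0.308, 0.001]
ft_force: [1.9, -1.4, 1.1]
opening: 0.2
grip_force: 1.0
```

send_rows(rows=[[[0,0,-4],[-0.0057,0.0061,0],0],[[0,0,-4],[-0.0052,0.0065,0],0],[[0,0,-4],[-0.0048,0.0068,0],0],[[0,0,-4],[-0.0043,0.0072,0],0],[[0,0,-4],[-0.0037,0.0074,0],0],[[0,0,-4],[-0.0033,0.0077,0],0],[[0,0,-2],[-0.0013,0.004,0],0],[[0,0,0],[0,0,0],0]])

```text
time_s: 5.4
ee_pos: [469.9, -171.4, 165.3]
tcp_rot: [-0.0, 0.996, 0.089, -0.0]
ft_force: [0.6, -1.0, 0.8]
opening: -0.3
grip_force: 0.2
```

```bash
python3 - <<'E'
from h import *
from workcell import r
show(r);o,f=wrist(r,"w2")
f=r.grab_frame("side");f["R"]=q2R(f["rotation"]);pickle.dump(f,open("pics/s2.pkl","wb"))
im=f["image"][140:320,220:460]
im=cv2.resize(im,(800,600),interpolation=cv2.INTER_CUBIC)
cv2.imwrite("pics/s2.png",im[:,:,::-1])
w=cv2.imread("pics/w2.png");cv2.imwrite("pics/c2.png",np.hstack([cv2.resize(w,(400,300)),cv2.resize(im,(400,300))[:,:,::-1]]))
E
```

```text
5.4 p [ 469.9 -171.4  165.3] ydir -79.8 zax [-0.  0. -1.] F [ 0.57 -0.98  0.83] M [-0.1  -0.02  0.01] op -0.3 g 0.2
```

View pics/s2.png

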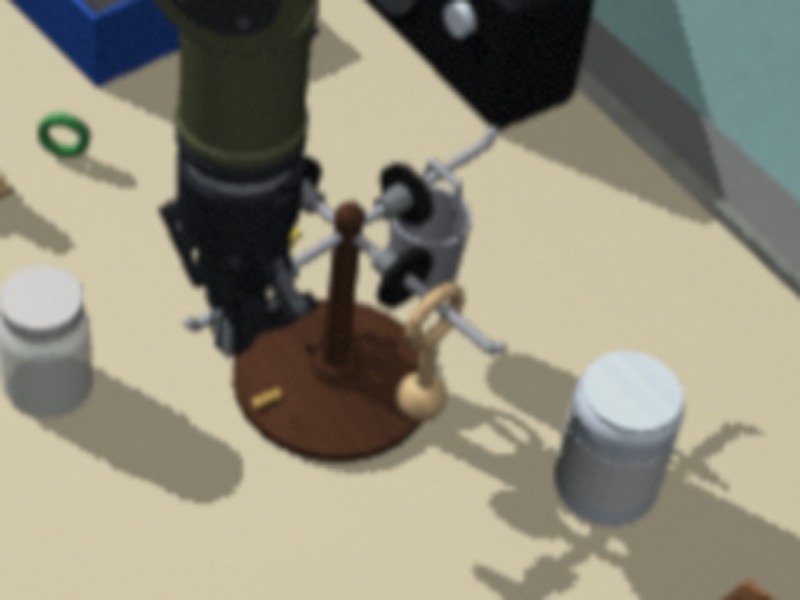

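The tree is turned nearly to the front: free tip (192,323), cup tip (494,133), rattle tip (497,348), brass mark (266,400).

```bash
python3 - <<'E'
from h import *
f=load("pics/s2.pkl")
g=lambda u,v,z:onz(f,220+.3*u,140+.3*v,z,1)[:2]
ft,ct,rt,br,fo,po=g(192,321,175),g(494,133,175),g(497,348,175),g(266,400,18),g(336,379,18),g(348,206,190)
print(ft,ct,rt,br,fo,po)
a=lambda d:np.degrees(np.arctan2(d[1],d[0]))%360
print(a(ft-ct),a(rt-po)-90,a(br-fo),a(br-po))
E
```

```text
[ 446.6631976  -159.48694617] [ 719.65776598 -112.63725781] [ 603.72828726 -273.06731259] [ 523.75852001 -135.60532154] [ 578.57295727 -144.07552487] [ 580.89161344 -134.00720852]
189.7378988925282 189.32596308467413 171.21584344987923 181.60224585491363
```

send_rows(rows=[[[0,0,-3],[-0.0018,0.006,0],0],[[0,0,-3],[-0.0015,0.006,0],0],[[0,0,-2],[-0.0007,0.004,0],0],[[0,0,-0.5],[-0.0003,0.0012,0],0],[[0,0,0],[0,0,0],0],[[0,0,0],[0,0,0],0],[[0,0,0],[0,0,0],0]])

```text
time_s: 6.38
ee_pos: [465.5, -154.5, 165.2]
tcp_rot: [-0.0, 1.0, 0.015, -0.0]
ft_force: [-1.4, -1.6, -0.4]
opening: 0.3
grip_force: 0.7
```

send_rows(rows=[[[0,0,0],[0,-0.015,0],0],[[0,0,0],[0,-0.01,0.04],0],[[0,0,0],[0,0,0.05],0],[[0,0,0],[-0.04,0,0.05],0],[[0,0,0],[-0.04,0.02,0.03],0],[[0,0,0],[0,0,0],0],[[0,0,0],[0,0,0],0]])

```text
time_s: 7.25
ee_pos: [387.5, -159.7, 334.2]
tcp_rot: [0.0, 1.0, 0.015, 0.001]
ft_force: [-0.3, 0.9, 0.5]
opening: -0.2
grip_force: 0.0
```

```bash
python3 - <<'E'
from h import *
from workcell import r
show(r);wrist(r,"w3");f=load("pics/w3.pkl")
print([proj(f,p).round() for p in [(443,-135,175),(583,-133,190),(525,-134,18)]])
E
```

```text
7.25 p [ 387.5 -159.7  334.2] ydir -88.3 zax [ 0.001 -0.    -1.   ] F [-0.27  0.91  0.48] M [ 0.02 -0.05  0.02] op -0.2 g 0.0
[array([364., 188.]), array([ 361., -104.]), array([378.,  74.])]
```

View pics/w3.png

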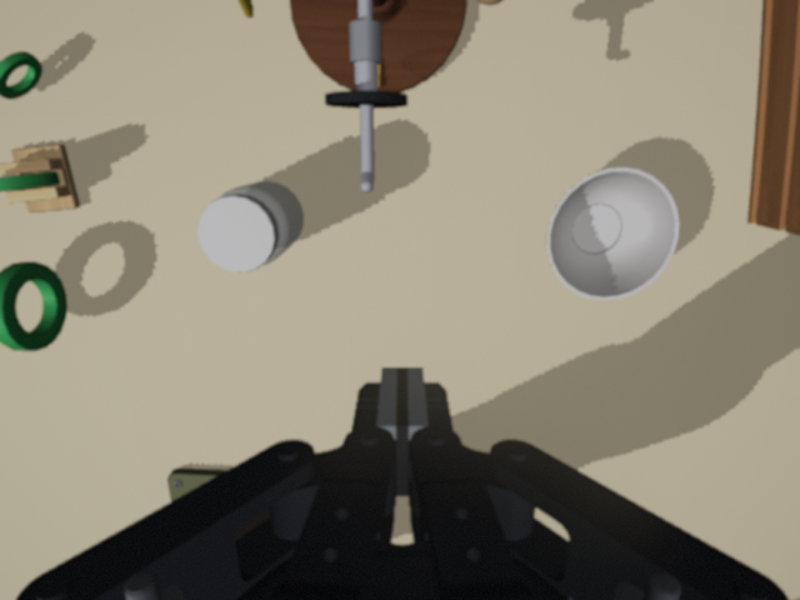

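```bash
python3 - <<'E'
from h import *
f=load("pics/w3.pkl");np.set_printoptions(precision=1,suppress=True)
for n,q,z in [("tip",(367.5,188),175),("br",(367.5,145),169),("br2",(366.5,108),169),("inner",(363.5,8),169),("inner",(365,70),169),("brass",(380,75),18),("padface",(366,104),165),("padL",(327,99),165),("padR",(406,99),165)]:print(n,onz(f,*q,z)[:2])
E
```

```text
tip [ 442.9 -136.9]
br [ 466.9 -136.3]
br2 [ 487.2 -135.5]
inner [ 538.7 -133.2]
inner [ 507.3 -134.4]
brass [ 524.2 -135.8]
padface [ 489.6 -134.9]
padL [ 491.8 -112.4]
padR [ 493.  -157.8]
```

send_rows(rows=[[[0,0,0],[0,0.05,0],1],[[0,0,0],[0,0.06,0],1],[[0,0,0],[0,0.06,0],1],[[0,0,0],[0,0.06,0],1],[[0,0,0],[0,0.06,0],1],[[0,0,0],[0,0.04,0],1],[[0,0,0],[0,0,0],1],[[0,0,0],[0,0,0],1]])

```text
time_s: 8.3
ee_pos: [387.2, 169.8, 333.5]
tcp_rot: [0.001, 1.0, 0.014, -0.0]
ft_force: [-0.4, -0.1, -0.5]
opening: 85.4
grip_force: 0.0
```

```bash
python3 - <<'E'
from h import *
from workcell import r
show(r);wrist(r,"w4");f=load("pics/w4.pkl")
print([proj(f,p).round() for p in [(431,180,74),(443,177,30)]])
E
```

```text
8.3 p [387.2 169.8 333.5] ydir -88.4 zax [-0.    -0.002 -1.   ] F [-0.37 -0.13 -0.53] M [-0.    0.03  0.07] op 85.4 g 0.0
[array([391., 192.]), array([396., 173.])]
```

View pics/w4.png

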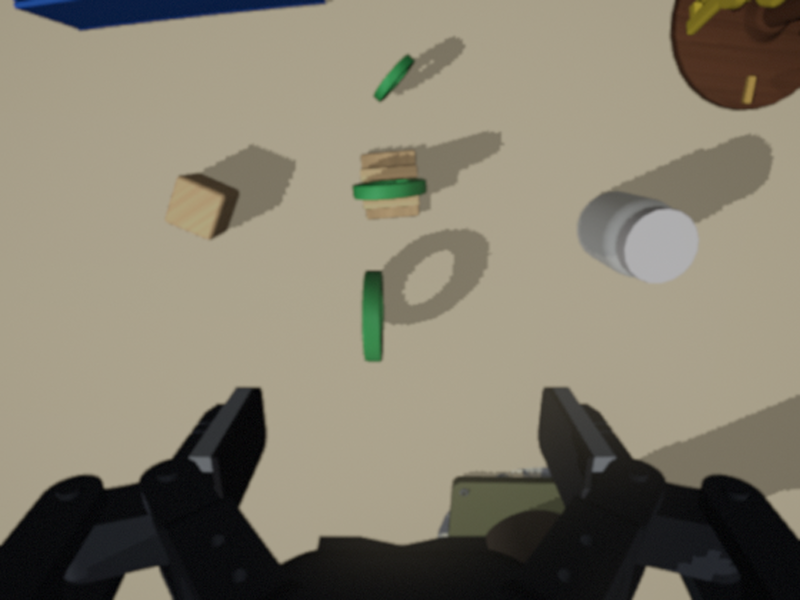

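The ring stands in the block slot from (354,192) to (426,187). The block edges are (366,217)-(419,214) and (361,154)-(415,150). The large look-alike ring stands at (373,315).

```bash
python3 - <<'E'
from h import *
f=load("pics/w4.pkl");np.set_printoptions(precision=1,suppress=True)
g=lambda q,z:onz(f,*q,z)[:2]
L,Rr=g((354,192),42),g((426,187),42)
print("ring",L,Rr,(L+Rr)/2,np.linalg.norm(L-Rr),np.degrees(np.arctan2(*(L-Rr)[::-1])))
print("top",g((390,188),73))
c=[g(q,30) for q in [(366,217),(419,214),(415,150),(361,154)]];print("block",*c,np.mean(c,0))
for a,b in((0,1),(3,2),(0,3),(1,2)):print(np.linalg.norm(c[a]-c[b]),np.degrees(np.arctan2(*(c[a]-c[b])[::-1])))
print("big",g((373,271),50),g((373,360),50))
E
```

```text
ring [426.8 212.6] [432.7 151.2] [429.7 181.9] 61.709252709313915 95.55398577640999
top [433.7 181.2]
block [403.8 203. ] [407.9 155.8] [462.7 161.4] [458.  207.7] [433.1 182. ]
47.42097024234375 94.88867202519823
46.608606062048366 95.72126554226193
54.401258185670976 -175.00137316223103
55.08613827061964 -174.15262708862554
big [359.5 195.1] [273.3 194.2]
```

send_rows(rows=[[[0,0,2],[0.02,0.006,-0.04],1],[[0,0,1.6],[0.02,0.006,-0.05],1],[[0,0,0],[0.005,0,-0.05],1],[[0,0,0],[0,0,-0.05],1],[[0,0,0],[0,0,-0.05],1],[[0,0,0],[0,0,-0.03],1],[[0,0,0],[0,0,0],1],[[0,0,0],[0,0,0],1]])

```text
time_s: 9.35
ee_pos: [432.6, 181.7, 65.0]
tcp_rot: [0.0, 0.999, 0.045, 0.001]
ft_force: [0.1, 0.1, -0.0]
opening: 85.4
grip_force: 0.0
```

```bash
python3 - <<'E'
from h import *
from workcell import r
show(r);wrist(r,"w5")
E
```

```text
9.35 p [432.6 181.7  65. ] ydir -84.8 zax [ 0.001 -0.    -1.   ] F [ 0.13  0.07 -0.05] M [-0.03 -0.02 -0.02] op 85.4 g 0.0
```

View pics/w5.png

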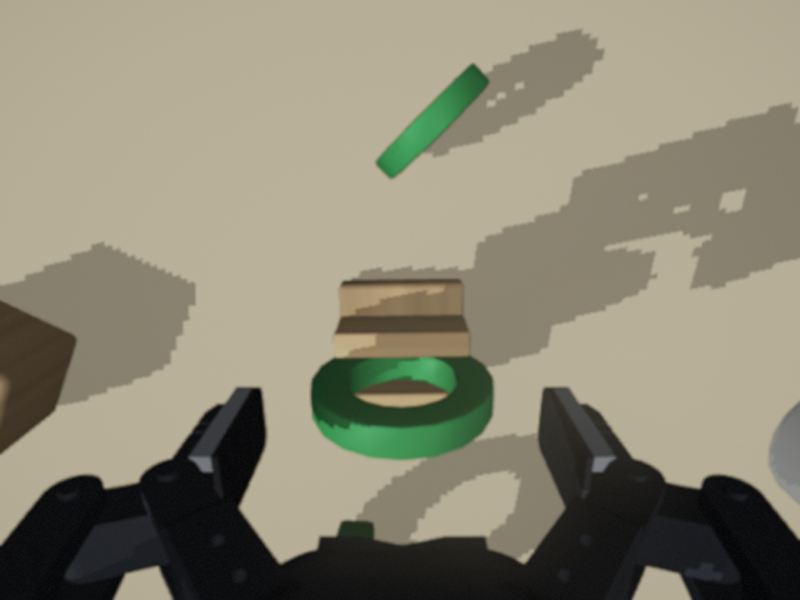

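```bash
python3 - <<'E'
from h import *
f=load("pics/w5.pkl");np.set_printoptions(precision=1,suppress=True)
t=np.radians(5.2);ax=np.array([np.cos(t),np.sin(t),0]);ly=np.array([-np.sin(t),np.cos(t),0])
def pts(p):
    c=np.array([p[0],p[1],42]);o=[]
    for s,rr in((6,32),(-6,32),(6,19)):
        q=np.array([proj(f,c+s*ax+rr*(np.cos(a)*ly+np.sin(a)*np.array([0,0,1]))) for a in np.linspace(0,6.283,73)])
        o.append([q[:,0].min(),q[:,0].max(),q[:,1].min(),q[:,1].max()])
    return np.array(o)
for x in(428,432,436):print(x,pts((x,182)))
E
```

```text
428 [[308.6 496.6 346.9 438.3]
 [310.8 494.3 373.3 473.5]
 [347.3 457.8 360.6 413.7]]
432 [[308.9 498.5 337.9 426.2]
 [311.1 496.1 364.7 462. ]
 [348.  459.4 351.1 402.3]]
436 [[309.3 500.3 328.7 413.8]
 [311.5 497.9 355.9 450.4]
 [348.6 460.9 341.4 390.8]]
```

The ring is centred between the fingers: it spans columns 312–493 and its lower rim at row 458 matches x≈432. I'll descend and grip.

send_rows(rows=[[[0,0,0],[0,0,-0.014],1],[[0,0,0],[0,0,-0.012],1],[[0,0,0],[0,0,0],1],[[0,0,0],[0,0,0],0.6],[[0,0,0],[0,0,0],0.6],[[0,0,0],[0,0,0],0.6],[[0,0,0],[0,0,0],0.6],[[0,0,0],[0,0,0],0.6]], grip_force=50)

```text
time_s: 10.4
ee_pos: [432.1, 182.6, 39.3]
tcp_rot: [-0.0, 0.999, 0.046, 0.001]
ft_force: [-0.6, -1.0, 9.0]
opening: 62.9
grip_force: 52.4
```

```bash
python3 - <<'E'
from h import *
from workcell import r
show(r)
E
```

```text
10.4 p [432.1 182.6  39.3] ydir -84.7 zax [ 0.001  0.    -1.   ] F [-0.64 -0.98  8.97] M [-0.03  0.19 -0.03] op 62.9 g 52.4
```

send_rows(rows=[[[0,0,0],[0,0,0.02],0.6],[[0,0,0],[0,0,0.04],0.6],[[0,0,0],[0,0,0.05],0.6],[[0,0,0],[0,0,0.05],0.6],[[0,0,0],[-0.01,-0.02,0.04],0.6],[[0,0,-1],[-0.01,-0.05,0],0.6],[[0,0,-1],[-0.01,-0.05,0],0.6],[[0,0,-1.1],[0,-0.05,0],0.6]])

```text
time_s: 11.4
ee_pos: [400.5, 11.6, 238.6]
tcp_rot: [-0.0, 1.0, 0.019, -0.0]
ft_force: [1.2, 0.3, -0.4]
opening: 62.7
grip_force: 54.9
```

send_rows(rows=[[[0,0,0],[0,-0.05,0],0.6],[[0,0,0],[0,-0.05,0],0.6],[[0,0,0],[0,-0.035,0],0.6],[[0,0,0],[0,-0.016,-0.02],0.6],[[0,0,0],[0,0,-0.03],0.6],[[0,0,0],[0,0,-0.02],0.6],[[0,0,0],[0,0,0],0.6],[[0,0,0],[0,0,0],0.6]])

```text
time_s: 12.4
ee_pos: [402.0, -138.6, 168.8]
tcp_rot: [0.0, 1.0, 0.019, 0.0]
ft_force: [0.6, -0.1, -0.7]
opening: 62.8
grip_force: 54.9
```

```bash
python3 - <<'E'
from h import *
from workcell import r
show(r);wrist(r,"w6")
f=load("pics/w6.pkl")
print([proj(f,p).round() for p in [(443,-136.9,175),(487.2,-135.5,169)]])
E
```

```text
12.4 p [ 402.  -138.6  168.8] ydir -87.8 zax [ 0.001 -0.    -1.   ] F [ 0.64 -0.09 -0.71] M [-0.01  0.02  0.  ] op 62.8 g 54.9
[array([405., 302.]), array([407., 124.])]
```

View pics/w6.png

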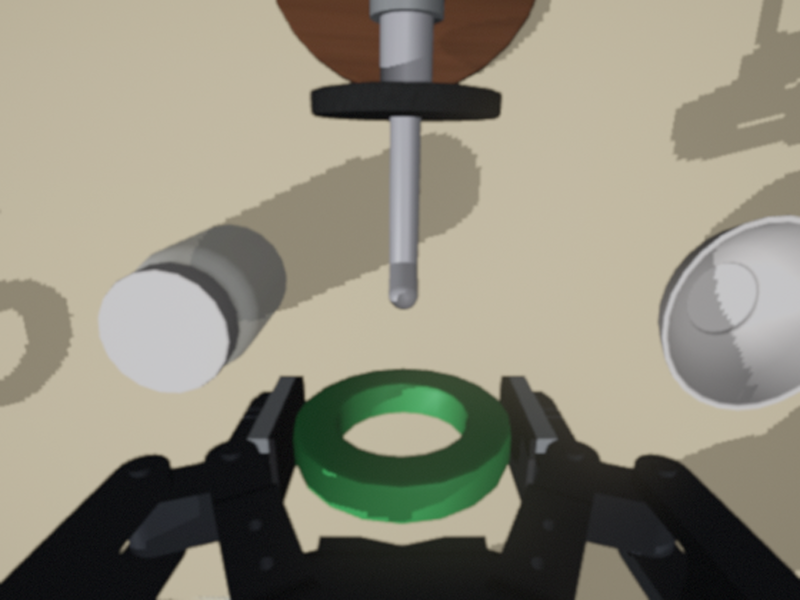

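The ring (columns 294–512, hole centre about (404,421)) lines up with the branch, which runs from tip (403,297) to pad (405,118). Next I'll fit the ring's height and centring.

```bash
python3 - <<'E'
from h import *
f=load("pics/w6.pkl");np.set_printoptions(precision=1,suppress=True)
A=np.linspace(0,6.283,121)
def ext(p):
    c=p[:3];t=np.radians(2.2);ax=np.array([np.cos(t)*np.cos(p[3]),np.sin(t),np.sin(p[3])]);ly=np.array([-np.sin(t),np.cos(t),0]);up=np.cross(ax,ly)
    o=[]
    for s,rr in((6,32),(-6,32),(6,19)):
        q=np.array([proj(f,c+s*ax+rr*(np.cos(a)*ly+np.sin(a)*up)) for a in A]);o.append(np.r_[q.min(0),q.max(0)])
    far,near,hole=o
    return np.array([far[0],far[2],far[1],far[3],near[3],hole[2]-0,hole[3]])
m=np.array([294,512,370,486,521,467,457])
s=least_squares(lambda p:ext(p)-m,[402,-138.6,171.5,0.]);print(s.x.round(3),s.fun)
print("branch",onz(f,403,297,177),onz(f,404,240,169),onz(f,405,125,169),onz(f,406,120,165))
E
```

```text
[ 397.9 -138.1  167.1   -0. ] [ 1.7 -1.1 -0.1 -0.6  4.3 -0.7 -3.9]
branch [ 444.9 -136.2  177. ] [ 458.1 -135.9  169. ] [ 486.9 -135.   169. ] [ 488.3 -135.3  165. ]
```

send_rows(rows=[[[0,0,0],[0.01,0.0004,0],0.6],[[0,0,0],[0.016,0.0005,0],0.6],[[0,0,0],[0.018,0.0006,0],0.6],[[0,0,0],[0.016,0.0005,0],0.6],[[0,0,0],[0,0,0],0.6],[[0,0,0],[0.004,0.0001,-0.004],0.6],[[0,0,0],[0.006,0.0002,0],0.6],[[0,0,0],[0,0,0],0.6]])

```text
time_s: 13.45
ee_pos: [472.1, -136.2, 164.1]
tcp_rot: [0.0, 1.0, 0.019, 0.0]
ft_force: [0.0, -0.1, -1.0]
opening: 62.6
grip_force: 54.9
```

```bash
python3 - <<'E'
from h import *
from workcell import r
show(r);wrist(r,"w7")
f=r.grab_frame("side");f["R"]=q2R(f["rotation"]);pickle.dump(f,open("pics/s7.pkl","wb"))
im=cv2.resize(f["image"][165:285,220:380],(400,300),interpolation=cv2.INTER_CUBIC)[:,:,::-1]
cv2.imwrite("pics/c7.png",np.hstack([cv2.resize(cv2.imread("pics/w7.png"),(400,300),interpolation=cv2.INTER_AREA),im]))
E
```

```text
13.45 p [ 472.1 -136.2  164.1] ydir -87.8 zax [ 0. -0. -1.] F [ 0.01 -0.1  -1.02] M [ 0.02  0.07 -0.  ] op 62.6 g 54.9
```

View pics/c7.png

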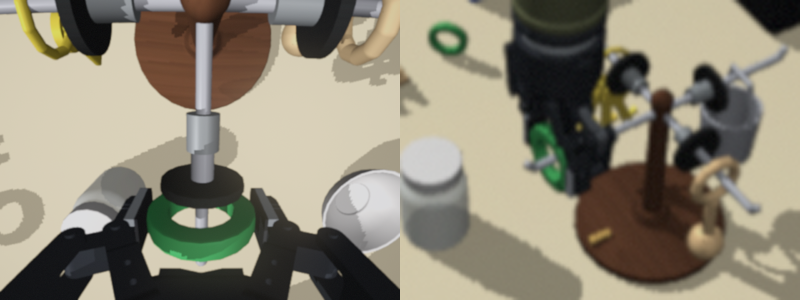

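The ring is around the branch and centred, just short of the pad, with no contact. I'll now feel for the pad.

send_rows(rows=[[[0,0,0],[0.003,0.0001,0],0.6],[[0,0,0],[0.003,0.0001,0],0.6],[[0,0,0],[0,0,0],0.6],[[0,0,0],[0,0,0],0.6]])

```text
time_s: 14.05
ee_pos: [477.7, -135.9, 164.1]
tcp_rot: [0.0, 1.0, 0.019, -0.0]
ft_force: [-0.0, -0.9, -0.5]
opening: 62.8
grip_force: 54.9
```

send_rows(rows=[[[0,0,0],[0.002,0.0001,0],0.6],[[0,0,0],[0,0,0],0.6],[[0,0,0],[0,0,0],0.6]])

```text
time_s: 14.42
ee_pos: [479.7, -135.8, 164.1]
tcp_rot: [0.0, 1.0, 0.019, -0.0]
ft_force: [-0.5, 0.5, -0.9]
opening: 62.6
grip_force: 54.9
```

send_rows(rows=[[[0,0,0],[0.002,0.0001,0],0.6],[[0,0,0],[0,0,0],0.6],[[0,0,0],[0,0,0],0.6]])

```text
time_s: 14.8
ee_pos: [481.8, -135.7, 164.1]
tcp_rot: [0.0, 1.0, 0.019, -0.0]
ft_force: [0.4, 0.3, -0.8]
opening: 62.8
grip_force: 54.9
```

send_rows(rows=[[[0,0,0],[0.002,0.0001,0],0.6],[[0,0,0],[0,0,0],0.6],[[0,0,0],[0,0,0],0.6]])

```text
time_s: 15.18
ee_pos: [483.7, -135.6, 164.1]
tcp_rot: [0.0, 1.0, 0.019, -0.0]
ft_force: [-0.7, 0.4, 0.4]
opening: 62.8
grip_force: 54.9
```

send_rows(rows=[[[0,0,0],[0.0015,0,0],0.6],[[0,0,0],[0,0,0],0.6],[[0,0,0],[0,0,0],0.6]])

```text
time_s: 15.55
ee_pos: [484.8, -135.6, 164.1]
tcp_rot: [-0.0, 1.0, 0.019, -0.0]
ft_force: [-2.1, -0.5, 0.2]
opening: 62.5
grip_force: 55.0
```

send_rows(rows=[[[0,0,0],[0.0015,0,0],0.6],[[0,0,0],[0,0,0],0.6],[[0,0,0],[0,0,0],0.6]])

```text
time_s: 15.92
ee_pos: [486.0, -135.6, 164.1]
tcp_rot: [-0.0, 1.0, 0.019, -0.001]
ft_force: [-4.8, 0.0, 2.4]
opening: 62.5
grip_force: 55.1
```

send_rows(rows=[[[0,0,0],[0.0015,0,0],0.6],[[0,0,0],[0,0,0],0.6],[[0,0,0],[0,0,0],0.6]])

```text
time_s: 16.3
ee_pos: [486.7, -135.6, 163.8]
tcp_rot: [-0.0, 1.0, 0.019, -0.001]
ft_force: [-5.4, 0.3, 2.4]
opening: 62.7
grip_force: 55.1
```

```bash
cat >> h.py <<'E'
def ringfit(name,x0):
    f=load(f"pics/{name}.pkl");hsv=cv2.cvtColor(f["image"],cv2.COLOR_RGB2HSV)
    m=cv2.inRange(hsv,(50,90,20),(85,255,255));n,l,s,c=cv2.connectedComponentsWithStats(m)
    i=1+np.argmax(s[1:,4]);m=(l==i).astype(np.uint8)*255
    A=np.linspace(0,2*np.pi,60)
    dt=cv2.distanceTransform(255-m,cv2.DIST_L2,5)-cv2.distanceTransform(m,cv2.DIST_L2,5)
    cn=[k[:,0] for k in cv2.findContours(m,cv2.RETR_EXTERNAL,cv2.CHAIN_APPROX_NONE)[0]];cn=max(cn,key=len)
    def hull(p):
        t=np.radians(p[4]);ax=np.array([np.cos(t)*np.cos(p[3]),np.sin(t)*np.cos(p[3]),np.sin(p[3])]);ly=np.array([-np.sin(t),np.cos(t),0]);up=np.cross(ax,ly)
        q=np.array([(proj(f,p[:3]+e*ax+32*(np.cos(a)*ly+np.sin(a)*up))+.5)*.7-.5 for e in(-6,6) for a in A],np.float32)
        return cv2.convexHull(q)
    hc=cv2.convexHull(cn.astype(np.float32))[:,0]
    fun=lambda p:[cv2.pointPolygonTest(hull(p),(float(u),float(v)),True) for u,v in hc]
    r=least_squares(fun,x0,x_scale=[1,1,1,.05,1],diff_step=1e-4,loss="soft_l1")
    return r.x.round(3),np.abs(r.fun).mean().round(2),s[i]
E
python3 - <<'E'
from h import *
from workcell import r
o,f=wrist(r,"w8");show(r)
for n,x in(("w6",402),("w7",472),("w8",487)):print(n,ringfit(n,[x,-137,168,0.01,2.2]))
E
```

```text
16.35 p [ 486.7 -135.6  163.8] ydir -87.9 zax [-0.003  0.001 -1.   ] F [-6.83 -0.45  2.62] M [-0.11  1.28 -0.09] op 62.4 g 55.1
w6 (array([ 3.98250e+02, -1.37311e+02,  1.67269e+02, -6.20000e-02,
        2.09900e+00]), np.float64(0.95), array([  204,   260,   154,   106, 10154], dtype=int32))
w7 (array([ 4.68582e+02, -1.34918e+02,  1.63295e+02, -9.10000e-02,
        1.45700e+00]), np.float64(0.93), array([ 204,  272,  154,   94, 8323], dtype=int32))
w8 (array([ 4.82490e+02, -1.34194e+02,  1.62564e+02, -9.00000e-02,
        1.08700e+00]), np.float64(1.03), array([ 204,  272,  154,   95, 6963], dtype=int32))
```

send_rows(rows=[[[0,0,0],[0.0015,0,0],0.6],[[0,0,0],[0,0,0],0.6],[[0,0,0],[0,0,0],0.6]])

```text
time_s: 16.73
ee_pos: [487.2, -135.6, 163.7]
tcp_rot: [-0.001, 1.0, 0.018, -0.002]
ft_force: [-8.4, -1.1, 2.3]
opening: 62.7
grip_force: 55.2
```

send_rows(rows=[[[0,0,0],[0.0015,0,0],0.6],[[0,0,0],[0,0,0],0.6],[[0,0,0],[0,0,0],0.6]])

```text
time_s: 17.1
ee_pos: [487.9, -135.6, 163.5]
tcp_rot: [-0.001, 1.0, 0.018, -0.003]
ft_force: [-8.5, 0.6, 3.2]
opening: 62.4
grip_force: 55.2
```

send_rows(rows=[[[0,0,0],[0.0015,0,0],0.6],[[0,0,0],[0,0,0],0.6],[[0,0,0],[0,0,0],0.6]])

```text
time_s: 17.48
ee_pos: [488.5, -135.6, 163.4]
tcp_rot: [-0.001, 1.0, 0.018, -0.004]
ft_force: [-11.0, -0.2, 3.4]
opening: 62.6
grip_force: 55.2
```

send_rows(rows=[[[0,0,0],[0.0015,0,0],0.6],[[0,0,0],[0,0,0],0.6],[[0,0,0],[0,0,0],0.6],[[0,0,0],[0,0,0],0.6],[[0,0,0],[0,0,0],0.6]])

```text
time_s: 18.1
ee_pos: [489.1, -135.6, 163.2]
tcp_rot: [-0.001, 1.0, 0.018, -0.005]
ft_force: [-12.1, -0.9, 2.8]
opening: 62.8
grip_force: 55.2
```

send_rows(rows=[[[0,0,0],[0,0,0],0.6],[[0,0,0],[0,0,0],0.6],[[0,0,0],[0,0,0],0.6],[[0,0,0],[0,0,0],0.6],[[0,0,0],[0,0,0],0.6]])

```text
time_s: 18.73
ee_pos: [489.1, -135.6, 163.2]
tcp_rot: [-0.001, 1.0, 0.018, -0.005]
ft_force: [-12.9, -0.7, 3.6]
opening: 62.6
grip_force: 55.2
```

```bash
python3 - <<'E'
from h import *
from workcell import r
o,f=wrist(r,"w9");show(r)
print(ringfit("w9",[489,-136,164,0.01,2.2]))
E
```

```text
18.77 p [ 489.1 -135.6  163.2] ydir -88.0 zax [-0.009  0.002 -1.   ] F [-12.65  -0.09   3.55] M [-0.26  2.47 -0.21] op 62.7 g 55.2
(array([ 4.84548e+02, -1.34119e+02,  1.61431e+02, -8.30000e-02,
        1.03500e+00]), np.float64(1.2), array([ 204,  271,  154,   96, 6739], dtype=int32))
```

send_rows(rows=[[[0,0,0],[-0.004,0,0],0.6],[[0,0,0],[-0.006,-0.0002,0],0.6],[[0,0,0],[-0.008,-0.0003,0],0.6],[[0,0,0],[-0.004,-0.0001,0],0.6],[[0,0,0],[0,0,-0.004],0.6],[[0,0,0],[0,0,-0.004],0.6],[[0,0,0],[0,0,0],0.6],[[0,0,0],[0,0,0],0.6]])

```text
time_s: 19.77
ee_pos: [472.4, -136.3, 156.0]
tcp_rot: [0.0, 1.0, 0.019, 0.0]
ft_force: [0.6, 0.7, -0.8]
opening: 62.9
grip_force: 55.2
```

send_rows(rows=[[[0,0,0],[0,0,-0.002],0.6],[[0,0,0],[0,0,0],0.6],[[0,0,0],[0,0,0],0.6]])

```text
time_s: 20.15
ee_pos: [472.3, -136.2, 154.1]
tcp_rot: [0.0, 1.0, 0.019, 0.0]
ft_force: [-0.6, 0.1, -0.8]
opening: 62.6
grip_force: 55.2
```

send_rows(rows=[[[0,0,0],[0,0,-0.0015],0.6],[[0,0,0],[0,0,0],0.6],[[0,0,0],[0,0,0],0.6]])

```text
time_s: 20.52
ee_pos: [472.2, -136.3, 152.6]
tcp_rot: [0.0, 1.0, 0.019, 0.0]
ft_force: [0.8, -0.4, -1.4]
opening: 63.0
grip_force: 55.2
```

send_rows(rows=[[[0,0,0],[0,0,-0.0015],0.6],[[0,0,0],[0,0,0],0.6],[[0,0,0],[0,0,0],0.6]])

```text
time_s: 20.9
ee_pos: [472.2, -136.2, 151.1]
tcp_rot: [0.0, 1.0, 0.019, -0.0]
ft_force: [-0.4, -0.3, -0.4]
opening: 62.5
grip_force: 55.2
```

send_rows(rows=[[[0,0,0],[0,0,-0.0015],0.6],[[0,0,0],[0,0,0],0.6],[[0,0,0],[0,0,0],0.6]])

```text
time_s: 21.28
ee_pos: [472.2, -136.3, 149.6]
tcp_rot: [0.0, 1.0, 0.019, -0.0]
ft_force: [-1.4, 0.1, -0.7]
opening: 62.5
grip_force: 55.2
```

send_rows(rows=[[[0,0,0],[0,0,-0.001],0.6],[[0,0,0],[0,0,0],0.6],[[0,0,0],[0,0,0],0.6]])

```text
time_s: 21.65
ee_pos: [472.2, -136.2, 148.6]
tcp_rot: [0.0, 1.0, 0.019, -0.0]
ft_force: [-1.0, -0.2, -1.9]
opening: 63.0
grip_force: 55.2
```

send_rows(rows=[[[0,0,0],[0,0,-0.001],0.6],[[0,0,0],[0,0,0],0.6],[[0,0,0],[0,0,0],0.6]])

```text
time_s: 22.02
ee_pos: [472.4, -136.3, 147.9]
tcp_rot: [0.0, 1.0, 0.019, 0.0]
ft_force: [-0.9, 0.3, 5.6]
opening: 62.9
grip_force: 55.6
```

send_rows(rows=[[[0,0,0],[0,0,-0.001],0.6],[[0,0,0],[0,0,0],0.6],[[0,0,0],[0,0,0],0.6]])

```text
time_s: 22.4
ee_pos: [472.6, -136.4, 147.7]
tcp_rot: [-0.0, 1.0, 0.019, 0.001]
ft_force: [-1.8, 1.6, 13.9]
opening: 63.1
grip_force: 56.2
```

send_rows(rows=[[[0,0,0],[0,0,0.0015],0.6],[[0,0,0],[0,0,0],0.6],[[0,0,0],[0,0,0],0.8],[[0,0,0],[0,0,0],0.9],[[0,0,0],[0,0,0],1],[[0,0,0],[0,0,0],1],[[0,0,0],[0,0,0],1],[[0,0,0],[0,0,0],1]])

```text
time_s: 23.4
ee_pos: [472.3, -136.2, 148.1]
tcp_rot: [0.0, 1.0, 0.019, -0.0]
ft_force: [-0.0, 0.6, 0.4]
opening: 85.4
grip_force: 0.0
```

send_rows(rows=[[[0,0,0],[0,0,0.01],1],[[0,0,0],[0,0,0.02],1],[[0,0,0],[0,0,0.03],1],[[0,0,0],[0,0,0.04],1],[[0,0,0],[-0.02,0,0.04],1],[[0,0,0],[-0.05,0,0.02],1],[[0,0,0],[-0.03,0,0],1],[[0,0,0],[0,0,0],1]])

```text
time_s: 24.4
ee_pos: [369.9, -136.1, 308.9]
tcp_rot: [-0.001, 1.0, 0.018, 0.0]
ft_force: [0.2, 0.8, 0.2]
opening: 85.1
grip_force: 0.0
```

```bash
python3 - <<'E'
from h import *
from workcell import r
show(r);wrist(r,"w10")
f=r.grab_frame("side");f["R"]=q2R(f["rotation"])
im=cv2.resize(f["image"][165:285,220:380],(400,300),interpolation=cv2.INTER_CUBIC)[:,:,::-1]
cv2.imwrite("pics/c10.png",np.hstack([cv2.resize(cv2.imread("pics/w10.png"),(400,300),interpolation=cv2.INTER_AREA),im]))
E
```

```text
24.4 p [ 369.9 -136.1  308.9] ydir -88.0 zax [ 0.     0.002 -1.   ] F [0.2  0.78 0.21] M [-0.    0.01  0.03] op 85.1 g 0.0
```

View pics/c10.png

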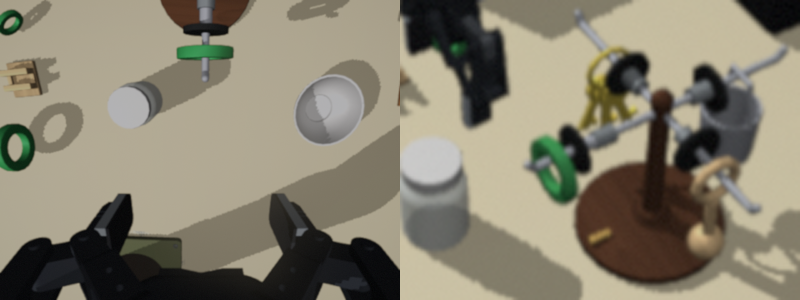

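The ring hangs on the branch (wrist half (205,52)) between the pad and the tip, and the branch still faces front. I'll let it settle, then hand in.

send_rows(rows=[[[0,0,0],[0,0,0],1],[[0,0,0],[0,0,0],1],[[0,0,0],[0,0,0],1],[[0,0,0],[0,0,0],1],[[0,0,0],[0,0,0],1],[[0,0,0],[0,0,0],1],[[0,0,0],[0,0,0],1],[[0,0,0],[0,0,0],1]])

```text
time_s: 25.5
ee_pos: [372.3, -136.2, 308.1]
tcp_rot: [0.0, 1.0, 0.019, 0.0]
ft_force: [0.1, 0.3, -0.5]
opening: 85.2
grip_force: 0.0
```

send_rows(rows=[[[0,0,0],[0,0,0],1],[[0,0,0],[0,0,0],1],[[0,0,0],[0,0,0],1],[[0,0,0],[0,0,0],1],[[0,0,0],[0,0,0],1],[[0,0,0],[0,0,0],1],[[0,0,0],[0,0,0],1],[[0,0,0],[0,0,0],1]])

```text
time_s: 26.5
ee_pos: [372.2, -136.2, 308.1]
tcp_rot: [0.0, 1.0, 0.019, 0.0]
ft_force: [-0.0, 0.1, -0.3]
opening: 85.2
grip_force: 0.0
```

```bash
python3 -c "
from workcell import r
print(r.hand_in())"
```

```text
the job is handed in; nothing more can be done
None
```

The job is handed in, with no verdict returned: the free branch was turned to the front (within about 2° by camera), the ring was pressed on the pad at about 12 N for over half a second, and it now hangs on the branch between the pad and the upturned tip.

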